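# Select the green filter on the microscope light unit

### The job

With a fingertip, push the pointer of the filter dial round clockwise, click by click, until it has clicked in at the green marker, without letting it run on to the next click past green and without pinching the pointer between the fingers. Only then press the white lamp button fully down with a fingertip, let it come up again and move clear. Leave the glassware and everything else on the bench where it stands.

Things in the scene. Friction and masses are not known exactly. Their poses are not given: they have to be found in the camera images.
- dial_center (a point): centre of the black filter dial (disc 88 mm across) on the flat top panel of the white light unit (box 220 x 320 mm, standing fixed on the bench, panel 70 mm above the bench, turned by up to 0.35 rad). This point is on the dial's vertical axis, on the disc's upper face, 78 mm above the bench. A hub 20 mm across rises 12 mm above the disc. Dial and lamp button lie on one panel, 170 mm apart
- dial (a joint): turn of the dial in rad, growing clockwise seen from above, from 0 to 3.665 (end stops). Eight click positions, one every 30 degrees (0.5236 rad). A spring detent holds it there; leaving takes up to 0.09 N m, and pushed some 15 degrees on, over the crest, it snaps ahead by itself into the next. Starts clicked in at one of the first three (very rarely balanced on a crest between two)
- wing_mid (a point): middle of the dial's pointer wing, 30 mm out from the axis and 15 mm above the disc. The wing is a grey upright bar with a white line on top, 14 mm thick, running from the dial's axis to 40 mm out, 30 mm high above the disc (top 108 mm above the bench); nothing stands on the disc opposite the wing. x axis outwards along the wing, z up
- wing_rear: half (7 mm thick) of the pointer wing on its anticlockwise side, the face to push so that the dial turns clockwise. Origin on the dial's axis at panel height (70 mm above the bench), x axis outwards along the pointer, y axis horizontal, square to it on the anticlockwise side, z up
- wing_front: the other half of the wing, on its clockwise side; same origin and axes as wing_rear
- pointer (a point): the point on the panel that the pointer points at, 64 mm from the dial's axis, on the circle of the markers; it turns with the dial
- green_mark (a point): top of the green filter marker, a round pip 15 mm across and 3 mm high on the panel, 64 mm from the dial's axis. Four such pips (green, blue, yellow, red) stand in any order at click positions 3 to 6 counting the anticlockwise end stop as 0 (joint values 1.571, 2.094, 2.618, 3.142); the other positions have thin black lines
- lamp_top (a point): centre of the top of the white round lamp button, 32 mm across, in a black housing on the same panel; presses straight down
- lamp (a joint): travel of the lamp button in m, 0 up to 0.006 fully down; a spring pushes it up, 4 N holds it fully down
- flask_a: loose clear culture flask lying flat, 100 x 62 x 28 mm with a pale blue cap to -x; origin on its underside. Leave alone
- flask_b: another such flask, lying stacked on the first. Leave alone
- dish_a: loose lidded petri dish, 92 mm across, 15 mm high, on the bench beyond the unit; origin centre of its underside. Leave alone
- dish_b: another such dish. Leave alone
- media: loose media bottle, 60 mm across, 130 mm high, blue cap; origin centre of its underside. Leave alone
- vial: loose amber vial, 19 mm across, 36 mm high, standing on the unit's panel behind the lamp button; origin centre of its underside. Leave alone
- tipbox: loose orange pipette-tip box with clear lid, 80 x 115 x 57 mm; origin centre of its underside. Leave alone

How it is judged:
By the outcome, as a careful person would: the job done as asked, in the order asked, and still so for the second after the job is handed in, with the robot touching nothing.
It also fails if it takes over 64 s, if anything falls off the work surface, if the arm or the gripper's body presses on something with over 40 N, if the wrist force passes 120 N, or if a joint passes its speed limit or range.

### The arm

A 6-joint arm with a two-finger parallel gripper is mounted at the origin on the work surface. World frame = base frame: x ahead of the robot, y to its left, z up, the work surface at z = 0. Lengths are in m, angles in rad, forces in N, time in s.
With the tool pointing down it reaches from about 0.275 to 1 m from the base axis. Payload 8.4 kg.
Tool frame: the origin (TCP) lies midway between the tips of the shut fingers; the grasp point (between the pads) lies behind it (arm.grip_depth is the z of the grasp point in the tool frame, in m); z points along the fingers, x is the direction in which the jaws open and shut, and the axes are right-handed (so a half turn about z gives the same grasp; the last joint's range is limited). The gripper opens to 85 mm and grips with 20 to 120 N. Pads are 22 mm wide; open, the fingers measure 114 mm over their backs; the gripper's body (76 mm by 85 mm) begins 54 mm behind the grasp point. The pads swing forward as they close: fully open they stand 13 mm farther back than shut.
Start: joints at [-1.278, 0.353, 1.633, -0, 1.155, -0.002], TCP at [0.182, -0.598, 0.231] pointing down, gripper open.
Joint ranges: [-2.63, 2.63], [-0.92, 2.1], [0.06, 2.66], [-1.3, 4.44], [0, 2.69], [-3.02, 3.02]. Speed limits (rad/s): [2.22, 2.22, 2.79, 3.14, 3.14, 3.14].

### API

Orientations are given as a 3x3 rotation matrix whose columns are the frame's x, y, z axes.
In Python, from station import arm, jaws, kin, telemetry, optics, job_done, outline_of gives the robot as it stands. Calls block until the motion is done:
- arm.move_to(position, orientation): joint-space move of the TCP to a pose.
- arm.move_straight(position, rot=None, max_speed=0.15): straight line of the TCP; rot=None keeps the orientation; max_speed is the mean speed in m/s.
- arm.goto_joints(angles): joint-space move.
- jaws.gripper_to(opening, newtons=None): opening from 0.0 (shut) to 1.0 (fully open); newtons is the grip in N (None keeps the last); returns when the fingers have stopped.
- arm.sleep(seconds).
- kin.ik(position, orientation): joint angles nearest the present ones, or None.
- telemetry.sense(): the state.
- optics.snapshot(name): name is "side" or "top"; returns the picture (420x560x3 uint8, red, green, blue); there is no depth.
- optics.camera_model(name): a dict with "fx", "fy", "cx", "cy" (pixels), "k1" (the pictures are not rectified: a ray, as slopes to the right and down, at radius r is drawn at 1 + k1 r^2 times it, then the intrinsics apply), "R" (3x3) and "t" (3): a world point X has camera coordinates R X + t. Camera axes: x right, y down, z forward; pixel columns grow to the right and rows downward; lengths in m; the calibration is good to about 2 mm. A picture is of the moment at which its call begins. camera_model takes no time and is no camera call.
A pose or a line that the arm cannot do raises arm.PlanningError and nothing moves.
- job_done(): hands the job in, once; it reports no verdict.
Trained networks look in the newest picture that a camera, given by its name, has taken for a name from the list of things; names that differ only in an ending like _2 or _b are one class to them, and where a whole thing is asked for, a point or a joint stands for the part that bears it (a point fixed in the world has none). Each returns a list of dicts, best first, with "conf" (0 to 1); they miss things now and then, are a little off and sometimes report something else, mostly with a low value. They report only what shows in the picture. A call takes as long as a camera call.
- outline_of(label, camera): "pixels" (420x560 bool, what is visible of it) and "pixel" ([column, row] in pixels, amid what is visible of it).
The state is a dict: "t": time; "joint_pos": joint angles; "qvel": joint speeds; "tau": joint torques, N m; "eef_pos": TCP position; "tool_rot": TCP orientation; "wrist_force": force on the tool from outside, world axes, zero at the start; "wrist_torque": the same for the moment, N m; "width": opening from 0.0 (shut) to 1.0 (fully open).
Only numpy, scipy, OpenCV 4.12 (cv2) and the standard library are available. Lean on these libraries where they do the work, as an engineer would, in place of code of your own. Each camera call takes 0.05 s, during which the arm holds its last target. There are 200 camera calls.

## Working session

There is one attempt and no reset: what is moved stays moved. The work goes in short steps, each a Python script; the robot and the scene stay as the last script left them, time stands still between calls to the robot, and variables do not carry over. Pictures are saved under pics/ and viewed, about 8 in all and at most 12, crops included, and the job is handed in when it is done.

```bash
mkdir -p pics; cat > h.py <<'E'
import numpy as np, cv2
from station import *
def save(name,f,crop=None,s=1):
    im=optics.snapshot(name)[:,:,::-1]
    if crop: im=im[crop[1]:crop[3],crop[0]:crop[2]]
    cv2.imwrite('pics/'+f,cv2.resize(im,None,fx=s,fy=s,interpolation=cv2.INTER_CUBIC)); 
def ray(cam,px):
    m=optics.camera_model(cam)
    d=np.array([(px[0]-m['cx'])/m['fx'],(px[1]-m['cy'])/m['fy']]);u=d.copy()
    for _ in range(20): u=d/(1+m['k1']*(u@u))
    R=np.array(m['R']);return -R.T@np.array(m['t']),R.T@np.array([*u,1])
def onz(cam,px,z):
    o,d=ray(cam,px);return o+d*(z-o[2])/d[2]
def proj(cam,X):
    m=optics.camera_model(cam);p=np.array(m['R'])@X+np.array(m['t']);u=p[:2]/p[2];u=u*(1+m['k1']*(u@u))
    return np.array([m['fx']*u[0]+m['cx'],m['fy']*u[1]+m['cy']])
E
python3 - <<'E'
from h import *
for c in('top','side'):
    save(c,c+'0.png')
    o,d=ray(c,(280,210));print(c,o.round(3),d.round(3))
    for l,z in(('dial_center',.078),('wing_mid',.108),('green_mark',.073),('lamp_top',None),('vial',.1),('pointer',.1)):
        for r in outline_of(l,c)[:2]:
            p=r['pixel'];print(l,round(r['conf'],2),np.round(p,1),r['pixels'].sum(),onz(c,p,z or .078).round(4))
s=telemetry.sense();print(s['t'],s['eef_pos'],s['tool_rot'],arm.grip_depth)
E
```

```text
top [0.553 0.037 0.977] [ 0.096  0.018 -0.995]
dial_center 0.9 [255.3 290.5] 1425 [0.473  0.1005 0.078 ]
dial_center 0.45 [406.  243.1] 2316 [ 0.5767 -0.2085  0.078 ]
wing_mid 0.79 [255.5 287.5] 1484 [0.4815 0.0981 0.108 ]
lamp_top 0.49 [334.3 270.6] 183 [ 0.5168 -0.061   0.078 ]
vial 0.69 [268.9 197.5] 1290 [0.6628 0.0766 0.1   ]
vial 0.52 [302.7 239.2] 84 [0.5793 0.006  0.1   ]
pointer 0.7 [255.5 287. ] 1441 [0.4819 0.0987 0.1   ]
side [0.453 0.948 0.789] [ 0.122 -0.789 -0.602]
dial_center 0.65 [325.6 237.6] 767 [0.475  0.1026 0.078 ]
wing_mid 0.94 [323.9 236.8] 779 [0.4781 0.1362 0.108 ]
vial 0.65 [288.4 202.1] 101 [0.5776 0.0088 0.1   ]
pointer 0.74 [323.3 239.9] 783 [0.4788 0.1377 0.1   ]
0.7 [ 0.18157849 -0.59804868  0.2312996 ] [[ 2.90510603e-01 -9.56871773e-01 -2.70543737e-07]
 [-9.56871772e-01 -2.90510602e-01 -5.24092084e-05]
 [ 5.00702963e-05  1.54843064e-05 -9.99999999e-01]] -0.0187
```

```bash
python3 - <<'E'
from h import *
save('top','t1.png',(170,170,420,350),3.1)
save('side','s1.png',(230,130,430,290),3.9)
E
```

```text
(no output)
```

View pics/t1.png

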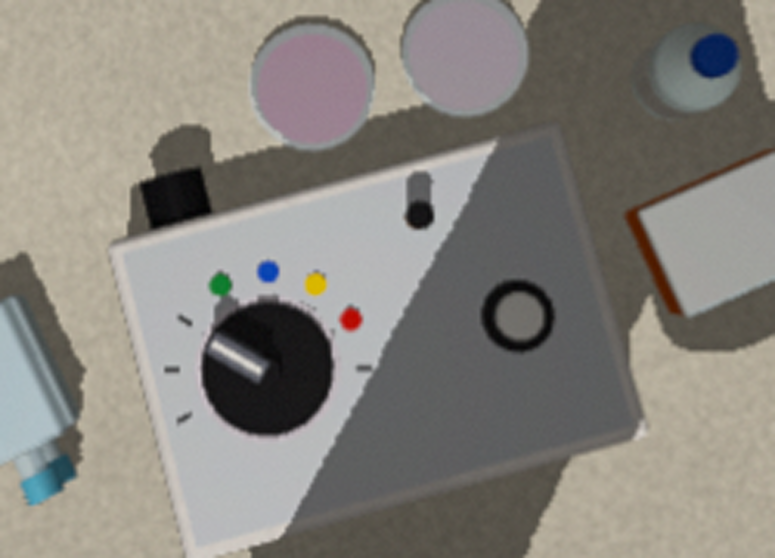

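View pics/s1.png

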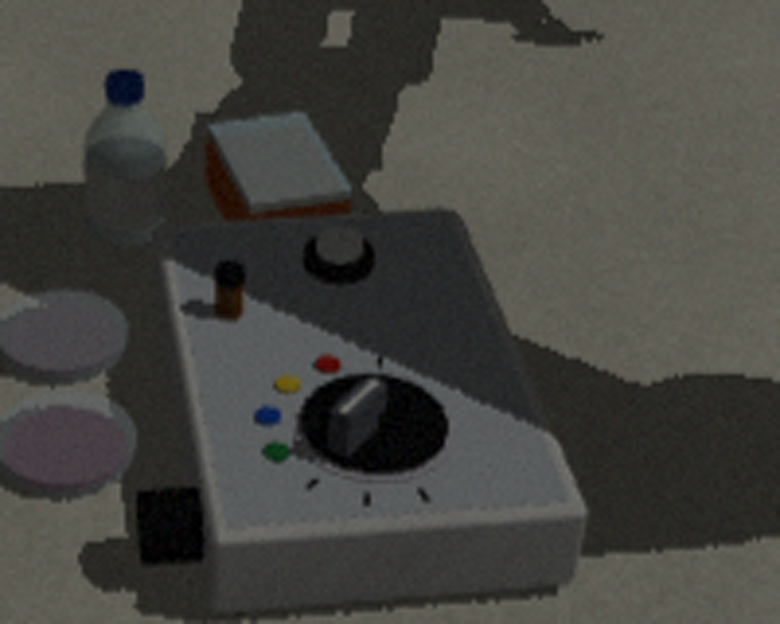

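View pics/top0.png

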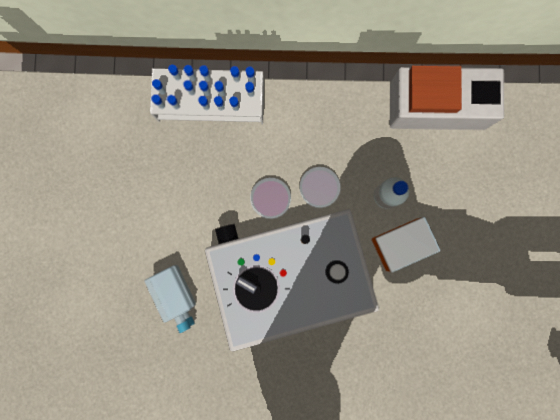

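The top crop shows the dial with its centre at about (267,369). The markers run clockwise as green, blue, yellow and red, and the wing points up and left, one click or so before green. The lamp button is at (518,316) and the vial at (420,210). Next I'll fit the geometry.

```bash
cat >> h.py <<'E'
from scipy.optimize import least_squares
def fullpx(c,s,o): return np.array(c)/s+np.array(o)
E
python3 - <<'E'
from h import *
T=[((220,284),3),((268,271),4),((316,284),5),((351,319),6),((182,320),2),((172,370),1),((183,418),0),((365,368),7)]
S=[((277,452),3),((268,415),4),((288,383),5),((328,364),6),((313,484),2),((367,499),1),((424,495),0),((380,361),7)]
for cam,L,s,o in(('top',T,3.1,(170,170)),('side',S,3.9,(230,130))):
    P=[(onz(cam,fullpx(c,s,o),.073 if 3<=k<=6 else .07),k) for c,k in L]
    def f(v): return np.concatenate([p[:2]-v[:2]-(.064 if 3<=k<=6 else v[3])*np.array([np.cos(v[2]-k*np.pi/6),np.sin(v[2]-k*np.pi/6)]) for p,k in P])
    r=least_squares(f,[.475,.1,1.5,.064]);print(cam,r.x.round(4),'res mm',(r.fun.reshape(-1,2)*1e3).round(1).tolist())
    print('proj',proj(cam,[*r.x[:2],.078]))
for cam,c,s,o in(('top',(518,316),3.1,(170,170)),('side',(338,244),3.9,(230,130))):
    for z in (.078,.082,.086,.09):print(cam,'lamp',z,onz(cam,fullpx(c,s,o),z).round(4))
w=[onz('top',fullpx(c,3.1,(170,170)),.108) for c in((212,341),(266,373))];print('wing',w,np.arctan2(*(w[0]-w[1])[[1,0]]))
w=[onz('side',fullpx(c,3.9,(230,130)),.108) for c in((338,413),(376,382))];print('wing',w,np.arctan2(*(w[0]-w[1])[[1,0]]))
print(onz('top',fullpx((420,215),3.1,(170,170)),.106))
for c in('top','side'):
  for r in outline_of('lamp',c): print(r['conf'],r['pixel'])
E
```

```text
top [0.4759 0.0987 2.1228 0.0649] res mm [[0.6, -0.1], [0.4, -0.2], [0.1, -0.3], [0.1, -0.2], [-0.2, 1.3], [-0.7, -1.0], [0.3, 0.2], [-0.5, 0.1]]
proj [256.17803349 289.06048635]
side [0.474  0.1009 2.1286 0.0641] res mm [[0.1, 1.4], [0.1, 0.5], [-0.6, 0.3], [-0.4, 1.3], [0.4, -0.6], [0.7, -0.9], [0.3, -0.4], [-0.5, -1.7]]
proj [326.08585803 237.18783793]
top lamp 0.078 [ 0.5143 -0.0668  0.078 ]
top lamp 0.082 [ 0.5144 -0.0663  0.082 ]
top lamp 0.086 [ 0.5146 -0.0659  0.086 ]
top lamp 0.09 [ 0.5148 -0.0654  0.09  ]
side lamp 0.078 [ 0.5141 -0.0773  0.078 ]
side lamp 0.082 [ 0.5138 -0.0715  0.082 ]
side lamp 0.086 [ 0.5135 -0.0657  0.086 ]
side lamp 0.09 [ 0.5131 -0.06    0.09  ]
wing [array([0.49555367, 0.13248266, 0.108     ]), array([0.47604474, 0.09735419, 0.108     ])] 1.0638476088490725
wing [array([0.49442721, 0.13596594, 0.108     ]), array([0.47521969, 0.10376332, 0.108     ])] 1.032985092880594
[0.57894329 0.0006206  0.106     ]
0.55 [336.9, 270.6]
0.72 [322.9, 237.6]
```

```bash
cat >> h.py <<'E'
C=np.array([.4752,.0995]); TH=2.126; LAMP=np.array([.514,-.0657])
def pose(prog,gap,z,sg=1,r=.030):
    """prog: wing turn (rad, joint value) whose rear face the finger would sit `gap` from"""
    th=TH-prog; u=np.array([np.cos(th),np.sin(th),0]); n=np.array([-u[1],u[0],0])
    p=np.array([*C,z])+r*u+(.007+.011+gap)*n
    y=-sg*n; Z=np.array([0,0,-1.]); return p,np.column_stack([np.cross(y,Z),y,Z])
E
python3 - <<'E'
from h import *
d=np.deg2rad
for sg in(1,-1):print(sg,[None if (q:=kin.ik(*pose(d(a),.02,.094,sg))) is None else np.round(q,2) for a in(60,85)])
sg=min((1,-1),key=lambda s:abs(kin.ik(*pose(d(60),.02,.25,s))[5]))
jaws.gripper_to(0.0,40)
arm.move_to(*pose(d(60),.015,.25,sg))
arm.move_straight(pose(d(60),.015,.094,sg)[0],max_speed=.1)
s=telemetry.sense();print(sg,s['t'],s['eef_pos'],s['wrist_force'].round(2) if hasattr(s['wrist_force'],'round') else s['wrist_force'],s['width'])
save('top','t2.png',(200,220,320,340),5)
E
```

```text
1 [array([ 0.3 ,  0.32,  2.06, -0.  ,  0.77, -0.78]), array([ 0.3 ,  0.34,  2.01, -0.  ,  0.78, -0.34])]
-1 [array([ 0.3 ,  0.32,  2.06, -0.  ,  0.77,  2.37]), array([ 0.3 ,  0.34,  2.01, -0.  ,  0.78,  2.8 ])]
1 6.1583 [0.46063245 0.14163199 0.09447911] [ 0.14  0.38 -0.35] -0.0008280219391199516
```

View pics/t2.png

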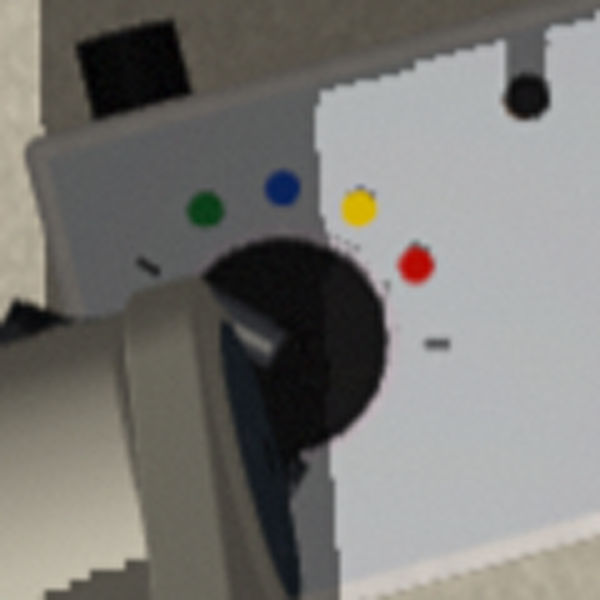

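The finger is down on the anticlockwise side of the wing, which hasn't moved and is at about (255,335) in this crop. Next I'll push in small arc steps and watch the force.

```bash
python3 - <<'E'
from h import *
d=np.deg2rad
f0=np.array(telemetry.sense()['wrist_force']); peak=0; hist=[]
def F(a):
    s=telemetry.sense(); n=-pose(a,0,.1)[1][:,1]; return (np.array(s['wrist_force'])-f0)@n, s['t']
arm.move_straight(pose(d(60),.004,.094)[0],max_speed=.05)
print('near',F(d(60)))
for a in np.arange(56,83,1.5):   # angle relative to nominal face
    p,R=pose(d(a),0,.094); arm.move_straight(p,R,max_speed=.02)
    f,t=F(d(a)); hist.append((float(a),round(float(f),2),round(t,2))); peak=max(peak,f)
    if f>12 or (peak>1.2 and f<.3*peak and a>68): break
print(hist)
E
```

```text
near (np.float64(0.30900932444132534), 6.575)
[(56.0, 1.59, 6.84), (57.5, 0.0, 7.09), (59.0, 0.64, 7.34), (60.5, -0.07, 7.59), (62.0, 0.48, 7.84), (63.5, 1.61, 8.09), (65.0, 3.69, 8.34), (66.5, 3.42, 8.59), (68.0, 2.97, 8.84), (69.5, 3.71, 9.09), (71.0, 4.43, 9.34), (72.5, 3.05, 9.59), (74.0, 1.48, 9.84), (75.5, 1.12, 10.09)]
```

```bash
python3 - <<'E'
from h import *
s=[]
for _ in range(5): arm.sleep(.04); s.append(telemetry.sense()['wrist_force'])
n=-pose(np.deg2rad(75),0,.1)[1][:,1]; print(np.array(s)@n, telemetry.sense()['eef_pos'],pose(np.deg2rad(75.5),0,.094)[0])
save('side','s2.png',(260,190,400,300),5.4)
E
```

```text
[-0.07166581 -0.24603049 -0.05511217  0.40831266 -0.02420453] [0.4831775  0.13358013 0.09413161] [0.48290661 0.13362635 0.094     ]
```

View pics/s2.png

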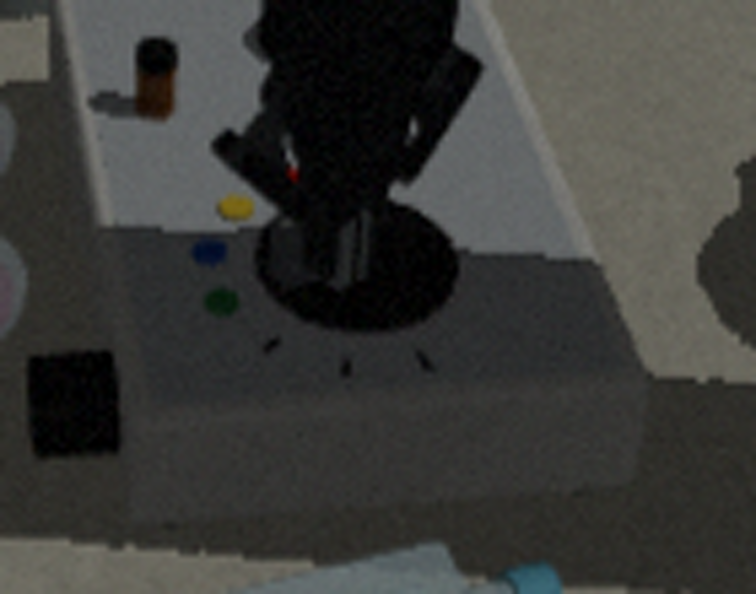

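Force is back to zero and there is now a gap between the wing (290,250) and the finger (345,250), so it has probably snapped ahead. I'll back off, lift and check.

```bash
python3 - <<'E'
from h import *
a=np.deg2rad(75.5)
arm.move_straight(pose(a,.015,.094)[0],max_speed=.06)
arm.move_straight(pose(a,.015,.16)[0],max_speed=.12)
R=telemetry.sense()['tool_rot']
arm.move_to([*LAMP,.16],np.array(R))
print(telemetry.sense()['t'])
save('top','t3.png',(170,170,420,350),3.1)
E
```

```text
12.3167
```

View pics/t3.png

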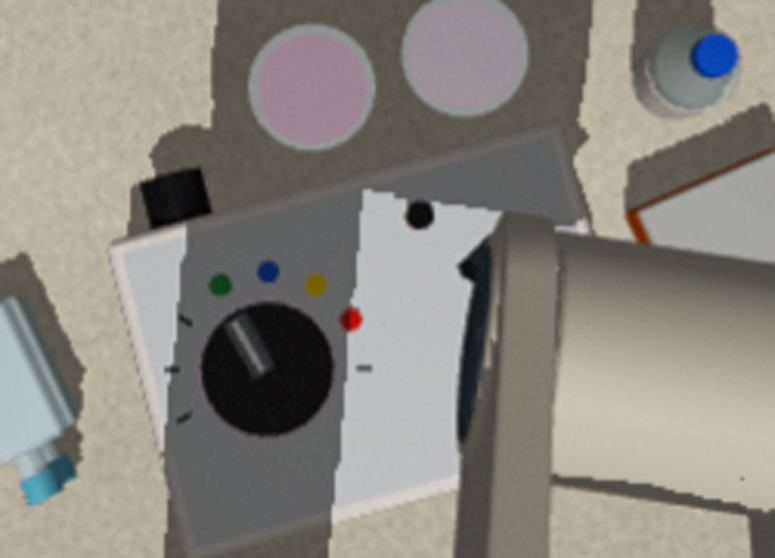

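The pointer is now at about 29° left of straight up, and the green position should be 32°. Before the push it read 59° against 62°, the same bias, so it has clicked in at green. Now for the lamp.

```bash
python3 - <<'E'
from h import *
arm.move_straight([*LAMP,.095],max_speed=.08)
arm.sleep(.15); f0=np.mean([ (arm.sleep(.03),telemetry.sense()['wrist_force'][2])[1] for _ in range(4)]); h=[]
z=.0915
while z>.074:
    arm.move_straight([*LAMP,z],max_speed=.02)
    s=telemetry.sense(); f=s['wrist_force'][2]-f0; h.append((round(z,4),round(s['eef_pos'][2],4),round(float(f),1)))
    if f>14: break
    z-=.0007
arm.sleep(.3); print(h, telemetry.sense()['wrist_force'][2]-f0, telemetry.sense()['t'])
save('side','s3.png',(270,150,370,225),6)
E
```

```text
[(0.0915, np.float64(0.0915), 1.6), (0.0908, np.float64(0.0909), 1.2), (0.0901, np.float64(0.0901), 1.9), (0.0894, np.float64(0.0894), 2.6), (0.0887, np.float64(0.0887), 2.3), (0.088, np.float64(0.088), 3.2), (0.0873, np.float64(0.0873), 3.4), (0.0866, np.float64(0.0867), 3.8), (0.0859, np.float64(0.086), 5.5), (0.0852, np.float64(0.0859), 12.8), (0.0845, np.float64(0.0857), 21.2)] 19.837202773273173 16.7333
```

View pics/s3.png

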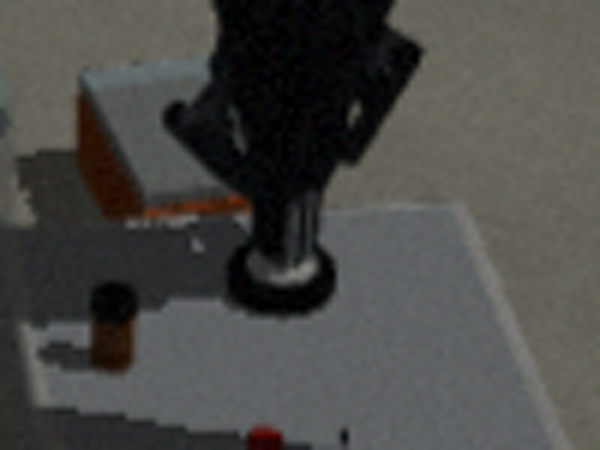

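Force rises steadily to about 4 N and meets a hard stop at z = 0.086, which fits full travel. The picture shows the finger inside the button's rim at about (285,265). Next I'll release and move clear.

```bash
python3 - <<'E'
from h import *
arm.move_straight([*LAMP,.11],max_speed=.05)
arm.move_straight([*LAMP,.24],max_speed=.15)
arm.goto_joints([-1.278,.353,1.633,0,1.155,-.002])
arm.sleep(.3);s=telemetry.sense();print(s['t'],s['wrist_force'])
save('top','t4.png',(170,170,420,350),3.1)
E
```

```text
21.0 [-0.01134312 -0.22484223  0.75485487]
```

View pics/t4.png

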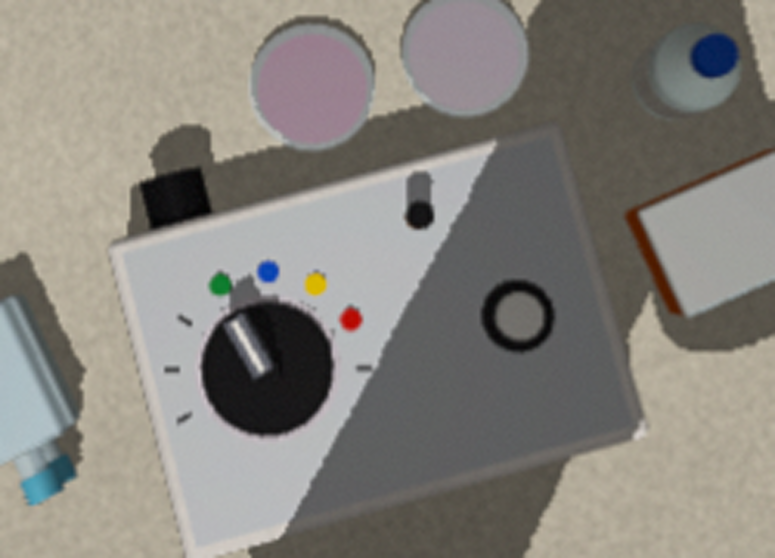

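The pointer stands at (232,320), directed at green. The lamp button at (518,316) is up, and nothing else has moved.

```bash
python3 -c "
from h import *
job_done()"
```

```text
the job is handed in; nothing more can be done
```

The filter dial is clicked in at green, and the lamp button was pressed fully down and released after that. I handed the job in at about 21 s of the 64 s allowed, with the arm back at its start pose.

- **Dial:** It started one click before green. I pushed the rear face of the pointer with the shut fingers, one click clockwise. The push force peaked at about 4.4 N and then dropped to zero as the pointer snapped ahead. The final top picture shows it at green. My reading is about 3° off the nominal green angle, the same offset I measured before the push, so I put it down to picture error.
- **Lamp button:** The force rose to about 4 N over roughly 6 mm of travel, then met a hard stop at about 20 N. I judged "fully down" from that force and travel, because the button's travel can't be read directly. The top picture taken afterwards looks the same as before the press, but a view from above can't measure the button's height.
- **Everything else:** In the top-view crop, the vial, dishes, bottle, tip box and visible part of the flasks look the same before and after.

No check failed.

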